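Index the sliding bookend to the next hole

ROBOT

A 7-joint arm with a two-finger parallel gripper is mounted at the origin on the work surface. World frame = base frame: x ahead of the robot, y to its left, z up, the work surface at z = 0. Lengths are in m, angles in rad, forces in N, time in s.
With the tool pointing down it reaches from about 0.4 to 0.85 m from the base axis. Payload 10.4 kg.
Tool frame: the origin (TCP) lies at the very end of the fingers, on their centre line; the grasp point (between the pads) lies 19 mm behind it; z points along the fingers, y is the line along which they close (so a half turn about z gives the same grasp; the last joint's range is limited). The gripper opens to 85 mm and grips with 20 to 120 N. Pads are 22 mm wide; open, the fingers measure 114 mm over their backs; the gripper's body (76 mm by 85 mm) begins 54 mm behind the grasp point. The pads swing forward as they close: fully open they stand 13 mm farther back than shut.
Start: joints at [1.308, 0.332, -0.065, 1.46, 0.022, 1.35, -0.088], TCP at [0.148, -0.607, 0.231] pointing down, gripper open.
Joint ranges: [-2.6, 2.6], [-0.5, 2.12], [-1.47, 1.34], [0.16, 2.42], [-1.27, 4.41], [0.06, 2.06], [-2.6, 2.6]. Speed limits (rad/s): [2.22, 2.22, 2.79, 2.79, 3.14, 3.14, 3.14].

INTERFACE

Orientations are given as a unit quaternion [x, y, z, w].
In Python, from workcell import * gives the robot as it stands.
- The arm moves only by the tool step_arm, never from a script. Its argument "commands" is one flat list of numbers, 7 for each row, row after row: the finger opening in mm, from 0 to 85.4, then the shift along the world's x, y, z as a fraction of full scale, then the turn, a rotation vector about the world's x, y, z as a fraction of full scale. A call has exactly 10 rows; each row is the pose to reach, as a shift and turn from the pose commanded when the call began, turning the shorter way round; what a row does not reach only later rows make up. Full scale, the value 1, is 0.6 m for a shift and pi rad for a turn. A row lasts 1/8 s, in which the tool goes at most 62.5 mm and 10.7 degrees, less where a joint would pass 70% of its speed; a pose out of reach is approached as far as the arm can. A call with a number of a shift or a turn outside -1 to 1 is refused whole. A call with a gripper value outside its range is refused whole. The fingers move at their own pace and stop on an object; "squeeze" is the grip in N (left out, the last holds). Time passes only in rows, so rows that repeat a pose let the fingers close, or fill a call up. It gives the time, the measured TCP pose, the force, the opening and the grip force at its end, in the units of the state.
- get_obs(): the state, without advancing time (a new reading comes with each control period).
- camera(name): name is "scene" or "top"; returns the picture (420x560x3 uint8, red, green, blue); there is no depth.
- camera_params(name): a dict with "mtx" (3x3 intrinsics, pixels), "dist" ([k1, k2, p1, p2, k3] as OpenCV has them; the pictures are not rectified), "extrinsics" (4x4, takes a point from world to camera coordinates). Camera axes: x right, y down, z forward; pixel columns grow to the right and rows downward; lengths in m; the calibration is good to about 2 mm. A picture is of the moment at which its call begins. camera_params takes no time and is no camera call.
- hand_in(): hands the job in; it is judged then, once.
The state is a dict: "clock": time; "joint_pos": joint angles; "joint_velocities": joint speeds; "tau": joint torques, N m; "position": TCP position; "ee_rot": TCP orientation; "ft_force": force on the tool from outside, world axes, zero at the start; "torque": the same for the moment, N m; "grip_width": opening from 0.0 (shut) to 1.0 (fully open); "grasp_force": force on a finger pad.
Only numpy, scipy, OpenCV 4.12 (cv2) and the standard library are available. Lean on these libraries where they do the work, as an engineer would, in place of code of your own. Each camera call takes 0.05 s, during which the arm holds its last target. There are 200 camera calls.

TASK

The pocket books on the beech book rail have room to topple. Pull up the spring plunger knob of the rail's steel bookend, slide the bookend to the next hole towards the books and let the plunger snap fully in there. Leave the plunger knob of the other beech rail, the one with the low lip and the leaning back-rest, alone.

Things in the scene. Friction and masses are not known exactly. Their poses are not given: they have to be found in the camera images.
- book_knob (a point): Centre of the black round plunger knob on the steel bookend of the book rail: 28 mm across, 21 mm tall, centre 78 mm above the table when in. It stands free on a 12 mm neck; a 20 mm wide collar lies 24 mm below its centre, a 38 mm wide block 32 mm below. It rises straight up and travels with the bookend. Axes: z up, y along the rail towards the row of pocket books, x across. A like knob is on the lip rail.
- book_stop (a joint): Place of the bookend along the fixed 320 x 110 mm beech rail, m: 0 at the start (middle hole), growing to the books; holes at -0.040, 0, 0.040, ends -0.048, 0.044. Clear of a hole it slides with about 1 N and stays put; let go within 10 mm of a hole the plunger draws itself in. The upright plate (top 111 mm above the table) is 71 mm from the knob towards the books, the books (120 mm high) 45 mm further.
- book_plunger (a joint): Height of the pulled plunger knob of the bookend, in m: 0 fully in its hole, clear of the hole from 0.016, stopped at 0.024. Its spring pulls it down with 4.5 N when in and 8 N when fully pulled.
- lip_plunger (a joint): The same for the like plunger knob of the other beech rail (low steel lip, leaning back-rest, no books), which stays at 0.

How it is judged:
On the way:
1. the bookend's plunger is pulled up clear of its hole (value of joint book_plunger above 0.014 m), for 0.1 s.
At the end, for the whole second after the job is handed in: The bookend stands still at the next hole towards the books (40 mm on, within 4 mm, more than the play of the hole), its plunger is let go and has dropped in to within 4 mm of fully in, and the other rail's plunger is in (value of joint book_stop between 0.036 and 0.045 m and value of joint each of book_plunger, lip_plunger below 0.004 m and velocity of joint book_stop between -0.01 and 0.01 m/s); the robot touches nothing.
It fails at once if the plunger of the other rail is pulled (value of joint lip_plunger above 0.008 m).
It also fails if it takes over 32 s, if anything falls off the work surface, if the arm or the gripper's body presses on something with over 40 N, if the wrist force passes 120 N, or if a joint passes its speed limit or range.

## Working session

There is one attempt and no reset: what is moved stays moved. The work goes in short steps, Python scripts to look and compute and a tool call to move; the robot and the scene stay as the last step left them, time stands still between calls to the robot, and variables do not carry over. Pictures are saved under pics/ and viewed, at most 10 in all, crops included, and the job is handed in when it is done.

Besides the shell and the picture viewer there is one more tool, called after "Emit:" as name(argument=value, ...) on one line, values as JSON. step_arm: Moves the arm, as the interface text tells. Its arguments: {"type":"object","properties":{"commands":{"type":"array","items":{"type":"number"}},"squeeze":{"type":"number"}},"required":["commands"]}

```bash
mkdir -p pics
python3 - <<'E'
from workcell import *
import cv2
o=get_obs(); print(o)
for n in("scene","top"):
    im=camera(n); cv2.imwrite(f"pics/{n}0.png",im[:,:,::-1])
    p=camera_params(n); print(n,p)
E
```

```text
{'clock': 0.0, 'joint_pos': array([ 1.30839199,  0.33289836, -0.06472293,  1.460968  ,  0.02162303,
        1.34984987, -0.08849276]), 'joint_velocities': array([ 4.56236920e-05, -6.28702622e-04, -2.50176202e-04, -4.72292558e-04,
        1.10170732e-03, -4.17298645e-05,  5.76491820e-05]), 'tau': array([ 2.09555088e-03, -6.25444651e+01,  5.05123765e-02, -3.91600049e+01,
        1.63195952e-02,  9.99903772e-03,  4.65485323e-05]), 'position': array([ 0.14835844, -0.60675421,  0.2304867 ]), 'ee_rot': array([ 9.92816768e-01,  1.19642615e-01, -1.24720047e-04, -7.02522947e-04]), 'ft_force': array([-0.43989778,  1.11614771,  1.43399525]), 'torque': array([ 0.01046582, -0.01155921, -0.02628646]), 'grasp_force': 0.0, 'grip_width': 1.0024830489820276}
scene {'mtx': array([[383.11489545,   0.        , 278.85676799],
       [  0.        , 383.11489545, 209.30588651],
       [  0.        ,   0.        ,   1.        ]]), 'dist': array([-0.09757827,  0.        ,  0.        ,  0.        ,  0.        ]), 'extrinsics': array([[ 0.29667792,  0.95494511,  0.00787671, -0.12275313],
       [ 0.71542391, -0.21678596, -0.66420815, -0.33528401],
       [-0.63257477,  0.20269108, -0.74750618,  1.20526329],
       [ 0.        ,  0.        ,  0.        ,  1.        ]])}
top {'mtx': array([[469.62540578,   0.        , 290.7069879 ],
       [  0.        , 469.62540578, 208.08161425],
       [  0.        ,   0.        ,   1.        ]]), 'dist': array([-0.09194431,  0.        ,  0.        ,  0.        ,  0.        ]), 'extrinsics': array([[ 0.01594402, -0.99941239,  0.03034251, -0.0606629 ],
       [-0.99702455, -0.01818022, -0.07491017,  0.55044818],
       [ 0.07541779, -0.02905786, -0.99672855,  0.78890998],
       [ 0.        ,  0.        ,  0.        ,  1.        ]])}
```

View pics/scene0.png

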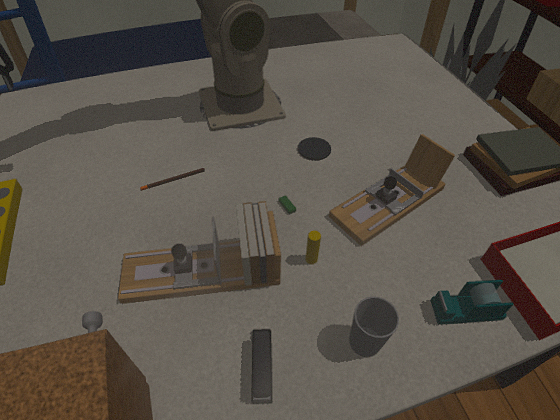

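View pics/top0.png

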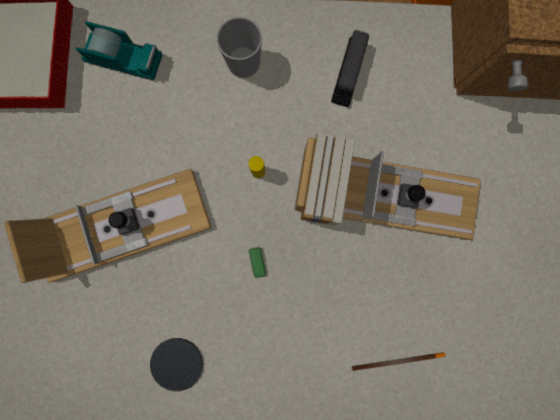

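The scene view shows the book rail at about (200,268) with its knob at (180,252). In the top view that knob is at (417,193) and the books are at (330,180), to the left (+y). The lip rail's knob is at (119,220) in the top view. Next I'll segment the book knob in both views and triangulate it.

```bash
cat > h.py <<'E'
import cv2, numpy as np
from workcell import *
def P(n):
    p=camera_params(n); return p["mtx"],p["dist"],np.array(p["extrinsics"])
def ray(n,uv):
    K,d,E=P(n); q=cv2.undistortPoints(np.array([[uv]],float),K,d)[0,0]
    R=E[:3,:3]; return -R.T@E[:3,3], R.T@np.array([q[0],q[1],1.])
def onz(n,uv,z):
    c,r=ray(n,uv); return c+r*(z-c[2])/r[2]
def tri(a,b):
    c1,r1=ray("scene",a); c2,r2=ray("top",b)
    s=np.linalg.lstsq(np.c_[r1,-r2],c2-c1,rcond=None)[0]
    x,y=c1+s[0]*r1,c2+s[1]*r2; return (x+y)/2,np.linalg.norm(x-y)
def proj(n,X):
    K,d,E=P(n); return cv2.projectPoints(np.array([X],float),cv2.Rodrigues(E[:3,:3])[0],E[:3,3],K,d)[0][0,0]
E
python3 - <<'E'
from h import *
a=cv2.imread("pics/scene0.png"); b=cv2.imread("pics/top0.png")
for n,im,(x,y,w,h) in(("scene",a,(150,230,60,50)),("top",b,(380,165,60,60))):
    g=im[y:y+h,x:x+w].max(2); 
    for t in (35,50,65):
        k,l,s,c=cv2.connectedComponentsWithStats((g<t).astype(np.uint8))
        print(n,t,[(s[i].tolist(),(c[i]+[x,y]).round(1).tolist()) for i in range(1,k) if s[i,4]>25])
# rail edges in the top view: beech mask
hsv=cv2.cvtColor(b,cv2.COLOR_BGR2HSV); m=cv2.inRange(hsv,(8,80,60),(25,255,255)); m[:,:290]=0;m[:120]=0;m[250:]=0;m[:,490:]=0
ys,xs=np.nonzero(m); print(xs.min(),xs.max(),ys.min(),ys.max())
for nm,f in(("upper",np.min),("lower",np.max)):
    p=np.array([(u,f(ys[xs==u])) for u in range(395,475) if (xs==u).any()],np.float32)
    vx,vy,x0,y0=cv2.fitLine(p,cv2.DIST_HUBER,0,.01,.01).ravel()
    A=onz("top",(395,y0+(395-x0)*vy/vx),.02);B=onz("top",(475,y0+(475-x0)*vy/vx),.02)
    print(nm,A,B,np.degrees(np.arctan2(*(A-B)[1::-1])))
A4=cv2.resize(a[225:305,110:290],None,fx=4,fy=4,interpolation=2);B4=cv2.resize(b[130:245,295:490],None,fx=4,fy=4,interpolation=2)
v=np.zeros((800,800,3),np.uint8);v[:320,:720]=A4;v[330:790,:780]=B4
cv2.imwrite("pics/c0.png",cv2.resize(v,(600,600))if 0 else cv2.resize(v,None,fx=.75,fy=.75))
E
```

```text
scene 35 []
scene 50 []
scene 65 [([22, 14, 20, 30, 380], [181.0, 258.8]), ([51, 32, 7, 6, 30], [203.8, 264.8]), ([11, 37, 7, 6, 32], [164.4, 269.3])]
top 35 [([28, 20, 17, 18, 226], [415.7, 193.1]), ([1, 25, 7, 6, 29], [384.1, 192.5]), ([46, 33, 6, 6, 27], [428.4, 200.3])]
top 50 [([18, 20, 5, 21, 41], [400.0, 195.0]), ([23, 20, 22, 23, 291], [415.2, 194.6]), ([1, 25, 7, 6, 36], [384.2, 192.5]), ([46, 32, 6, 7, 35], [428.4, 200.2])]
top 65 [([18, 19, 28, 25, 504], [410.7, 195.3]), ([1, 24, 8, 8, 49], [384.2, 192.4]), ([45, 32, 7, 8, 43], [428.0, 200.4])]
295 479 135 239
upper [ 0.63275193 -0.23397749  0.02      ] [ 0.61089982 -0.37964197  0.02      ] 81.46829704124423
lower [ 0.5229817  -0.23375242  0.02      ] [ 0.50141869 -0.37809557  0.02      ] 81.50357907033286
```

View pics/c0.png

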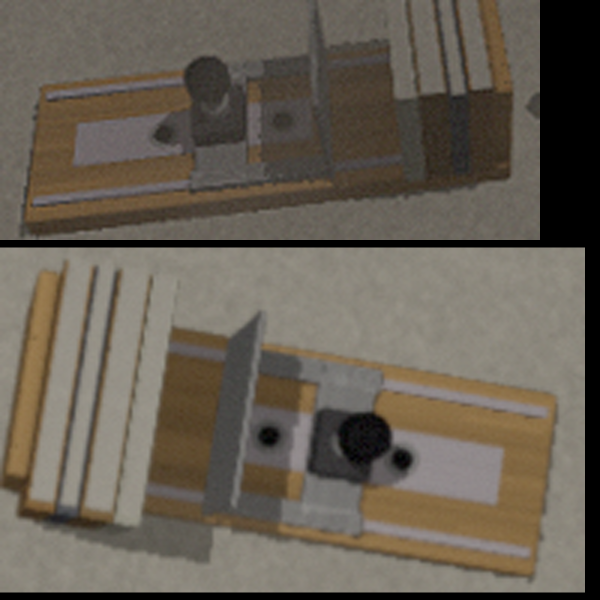

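The crop shows the knob clearly. Its centre is at about (179,251.7) in the scene view and (416.5,193.4) in the top view. The rail runs at 81.5° in the world frame, with the other two holes on either side of the knob.

Run:
```python
from h import *
X,e=tri((179,251.7),(416.3,193.3)); print("knob",X,e)
d=np.array([np.cos(np.radians(81.5)),np.sin(np.radians(81.5))])
for h in((384.2,192.4),(428.4,200.3)): 
    q=onz("top",h,.025); print("hole",q,"along",(q-X)[:2]@d,"across",(q-X)[:2]@[-d[1],d[0]])
print("mid", (onz("top",(384.2,192.4),.025)+onz("top",(428.4,200.3),.025))/2, np.linalg.norm(onz("top",(384.2,192.4),.025)-onz("top",(428.4,200.3),.025)))
A=np.array([.632752,-.233977]);C=np.array([.522982,-.233752]);print("across from centreline",(X[:2]-(A+C)/2)@[-d[1],d[0]])
from scipy.spatial.transform import Rotation as R
o=get_obs(); r=R.from_quat(o["ee_rot"]).as_matrix(); print(r.round(3)); print("yaw of tool y deg",np.degrees(np.arctan2(r[1,1],r[0,1])), o["clock"], X-o["position"])
```

```text
knob [ 0.57565034 -0.25402548  0.075185  ] 0.0024623202826039854
hole [ 0.58147129 -0.2134333   0.025     ] along 0.0410066988345125 across 0.0002428994091468451
hole [ 0.56919889 -0.29201757  0.025     ] along -0.03852836760858127 across 0.0007650071221138784
mid [ 0.57533509 -0.25272544  0.025     ] 0.07953678011191602
across from centreline -0.0007876755796726406
[[ 0.971  0.237 -0.   ]
 [ 0.237 -0.971  0.001]
 [-0.    -0.001 -1.   ]]
yaw of tool y deg -76.2622557449466 0.1 [ 0.42734358  0.35278567 -0.15541198]
```

The triangulated knob centre is (0.5755, -0.2535, 0.075). This agrees with the midpoint of the two holes, their 79.5 mm spacing and the 78 mm height in the text. I'll close the fingers across the rail (tool y at -8.5°), starting with a move to above the knob.

Emit:
step_arm(commands=[70,0.711,0.588,-0.1,0,0,0.377,70,0.711,0.588,-0.1,0,0,0.377,70,0.711,0.588,-0.1,0,0,0.377,70,0.711,0.588,-0.1,0,0,0.377,70,0.711,0.588,-0.1,0,0,0.377,70,0.711,0.588,-0.1,0,0,0.377,70,0.711,0.588,-0.1,0,0,0.377,70,0.711,0.588,-0.1,0,0,0.377,70,0.711,0.588,-0.1,0,0,0.377,70,0.711,0.588,-0.1,0,0,0.377], squeeze=60)

```text
clock: 1.35
position: [0.5778, -0.2486, 0.1701]
ee_rot: [0.754, 0.656, 0.001, -0.001]
ft_force: [0.3, -0.3, 0.0]
grip_width: 0.814
grasp_force: 0.0
```

Emit:
step_arm(commands=[70,0,0,0,0,0,0,70,0,0,0,0,0,0,70,0,0,0,0,0,0,70,0,0,-0.05,0,0,0,70,0,0,-0.1,0,0,0,70,0,0,-0.1,0,0,0,70,0,0,-0.1,0,0,0,70,0,0,-0.1,0,0,0,70,0,0,-0.1,0,0,0,70,0,0,-0.1,0,0,0])

```text
clock: 2.6
position: [0.5752, -0.2544, 0.1118]
ee_rot: [0.757, 0.653, 0.0, 0.0]
ft_force: [0.0, -0.2, 0.1]
grip_width: 0.82
grasp_force: 0.0
```

Run:
```python
from h import *
o=get_obs(); print(o["clock"],o["position"],o["ee_rot"],o["ft_force"])
a=camera("scene"); b=camera("top")
A=cv2.resize(a[190:310,90:290],None,fx=3,fy=3); B=cv2.resize(b[110:250,295:490],None,fx=2.2,fy=2.2)
v=np.zeros((600,600,3),np.uint8); v[:360]=A; v=v[:360]
cv2.imwrite("pics/c1.png",v[:,:,::-1])
```

```text
2.6 [ 0.57521235 -0.25438798  0.11176152] [7.57009578e-01 6.53403703e-01 1.28422279e-04 2.88653635e-04] [ 0.02091576 -0.2187335   0.13409951]
```

View pics/c1.png

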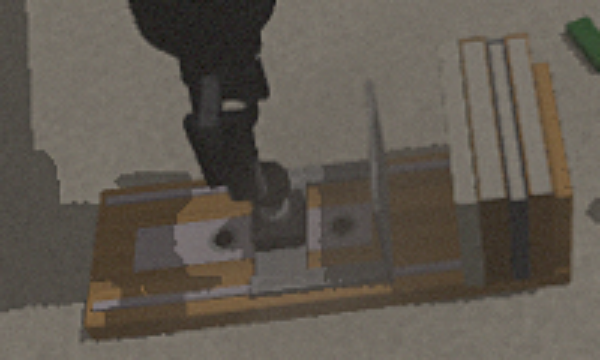

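Run:
```python
from h import *
T=np.array([.5752,-.2544,.1118])
for n,X in(("tcp",T),("near tip",T+[.035,-.005,.008]),("near tip back",T+[.048,-.007,.008]),("far tip",T+[-.035,.005,.008]),("knob",[.5755,-.2535,.078])):
    print(n,proj("scene",X),(proj("scene",X)-[90,190])*3)
```

```text
tcp [174.37825595 240.04207225] [253.13476786 150.12621676]
near tip [173.15617099 253.00715877] [249.46851297 189.02147631]
near tip back [172.94288229 259.07912202] [248.82864688 207.23736607]
far tip [173.89695413 222.80366434] [251.6908624   98.41099301]
knob [178.3369071  250.65566084] [265.0107213  181.96698252]
```

The crop shows the near finger tip at about (243,190), where the projection puts it, just in front of the knob at (268,185). So I'll lower straddling the knob, shift 2 mm towards the books, and close.

Emit:
step_arm(commands=[70,0,0.003,-0.04,0,0,0,70,0,0.003,-0.083,0,0,0,70,0,0.003,-0.083,0,0,0,70,0,0.003,-0.083,0,0,0,20,0,0.003,-0.083,0,0,0,20,0,0.003,-0.083,0,0,0,20,0,0.003,-0.083,0,0,0,20,0,0.003,-0.083,0,0,0,20,0,0.003,-0.083,0,0,0,20,0,0.003,-0.083,0,0,0], squeeze=60)

```text
clock: 3.95
position: [0.5767, -0.2529, 0.0628]
ee_rot: [0.757, 0.653, 0.001, 0.002]
ft_force: [4.5, -1.7, 2.5]
grip_width: 0.298
grasp_force: 58.9
```

Emit:
step_arm(commands=[20,0,0,0.01,0,0,0,20,0,0,0.02,0,0,0,20,0,0,0.034,0,0,0,20,0,0,0.034,0,0,0,20,0,0,0.034,0,0,0,20,0,0,0.034,0,0,0,20,0,0,0.034,0,0,0,20,0,0,0.034,0,0,0,20,0,0,0.034,0,0,0,20,0,0,0.034,0,0,0])

```text
clock: 5.2
position: [0.5766, -0.2526, 0.0819]
ee_rot: [0.757, 0.654, 0.001, 0.001]
ft_force: [10.9, -2.6, -8.1]
grip_width: 0.295
grasp_force: 59.5
```

Run:
```python
from h import *
o=get_obs(); print(o["clock"],o["position"],o["ft_force"],o["grip_width"],o["grasp_force"])
a=camera("scene")
cv2.imwrite("pics/c2.png",cv2.resize(a[190:310,90:290],None,fx=3,fy=3)[:,:,::-1])
```

```text
5.2 [ 0.57657788 -0.25263706  0.08193346] [10.85510713 -2.60702104 -8.12137176] 0.2947570374558774 59.4776317756623
```

View pics/c2.png

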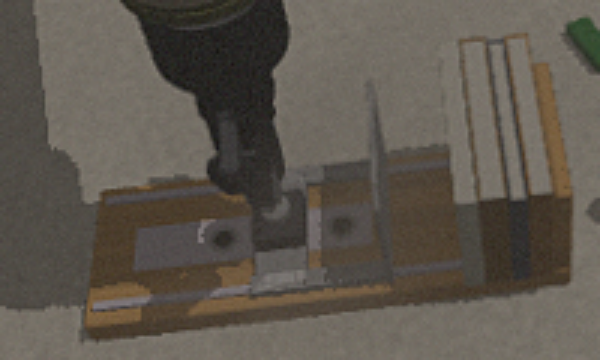

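The knob is lifted 19 mm and the -8 N vertical force matches the spring. The crop shows the fingers holding the raised knob above its collar at about (275,210). Next is the 40 mm slide along the rail direction.

Emit:
step_arm(commands=[20,0.002,0.006,0,0,0,0,20,0.0035,0.015,0,0,0,0,20,0.005,0.025,0,0,0,0,20,0.0065,0.035,0,0,0,0,20,0.008,0.045,0,0,0,0,20,0.0095,0.056,0,0,0,0,20,0.011,0.066,0,0,0,0,20,0.011,0.066,0,0,0,0,20,0.011,0.066,0,0,0,0,20,0.011,0.066,0,0,0,0])

```text
clock: 6.5
position: [0.5827, -0.2125, 0.0816]
ee_rot: [0.757, 0.654, 0.001, 0.001]
ft_force: [8.3, -0.8, -7.4]
grip_width: 0.298
grasp_force: 59.5
```

Run:
```python
from h import *
o=get_obs(); print(o["clock"],o["position"],o["ft_force"],o["grip_width"],o["grasp_force"])
a=camera("scene")
cv2.imwrite("pics/c3.png",cv2.resize(a[190:310,90:290],None,fx=3,fy=3)[:,:,::-1])
```

```text
6.5 [ 0.58267463 -0.21253641  0.08164284] [ 8.29031961 -0.80485005 -7.35438829] 0.29842489360409874 59.4855537917465
```

View pics/c3.png

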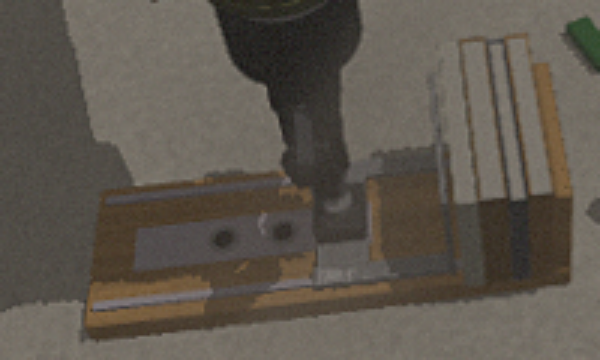

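The bookend moved with the knob: the block is now at about (340,215) in the crop and both left-hand holes are showing. TCP travel was 40.5 mm. I'll lower the plunger into the hole and let go.

Emit:
step_arm(commands=[20,0,0,-0.01,0,0,0,20,0,0,-0.02,0,0,0,20,0,0,-0.031,0,0,0,20,0,0,-0.031,0,0,0,20,0,0,-0.031,0,0,0,65,0,0,-0.031,0,0,0,65,0,0,-0.031,0,0,0,65,0,0,-0.031,0,0,0,65,0,0,-0.031,0,0,0,65,0,0,-0.031,0,0,0])

```text
clock: 7.8
position: [0.5816, -0.213, 0.0633]
ee_rot: [0.757, 0.653, -0.0, 0.0]
ft_force: [0.5, 0.3, -0.6]
grip_width: 0.763
grasp_force: 0.0
```

Emit:
step_arm(commands=[65,0,0,0.05,0,0,0,65,0,0,0.1,0,0,0,65,0,0,0.2,0,0,0,65,-0.1,-0.1,0.25,0,0,0,65,-0.2,-0.2,0.25,0,0,0,65,-0.3,-0.3,0.25,0,0,0,65,-0.3,-0.3,0.25,0,0,0,65,-0.3,-0.3,0.25,0,0,0,65,-0.3,-0.3,0.25,0,0,0,65,-0.3,-0.3,0.25,0,0,0])

```text
clock: 9.05
position: [0.4032, -0.3913, 0.2133]
ee_rot: [0.756, 0.654, 0.0, -0.0]
ft_force: [0.4, 0.0, -0.3]
grip_width: 0.759
grasp_force: 0.0
```

Run:
```python
from h import *
o=get_obs(); print(o["clock"],o["position"],o["ft_force"])
a=camera("scene"); b=camera("top")
v=np.zeros((600,520,3),np.uint8); v[:240,:520]=cv2.resize(a[220:300,110:283],(520,240)); v[250:595,:]=cv2.resize(b[130:245,310:483],(519,345)) if 0 else cv2.resize(b[130:245,310:483],(520,345))
cv2.imwrite("pics/c4.png",v[:,:,::-1])
K=np.array([.5755,-.2535,.078])+[.0059,.0396,0]
print("expected", proj("scene",K),proj("top",K))
for n,im in(("scene",a),("top",b)):
    u,w=proj(n,K).astype(int); g=im[w-22:w+22,u-25:u+25].max(2)
    for t in(35,50,65):
        k,l,s,c=cv2.connectedComponentsWithStats((g<t).astype(np.uint8))
        print(n,t,[(s[i].tolist(),(c[i]+[u-25,w-22]).round(1).tolist()) for i in range(1,k) if s[i,4]>60])
```

```text
9.05 [ 0.40317604 -0.39133241  0.21332511] [ 0.43174902  0.04912383 -0.3177845 ]
expected [199.1440491  248.26587635] [391.89171666 188.93389233]
scene 35 []
scene 50 []
scene 65 [([19, 16, 15, 22, 197], [199.2, 250.5])]
top 35 [([17, 15, 17, 18, 228], [391.3, 189.1])]
top 50 [([17, 15, 18, 21, 268], [391.1, 189.7])]
top 65 [([9, 14, 26, 25, 499], [387.0, 191.3])]
```

View pics/c4.png

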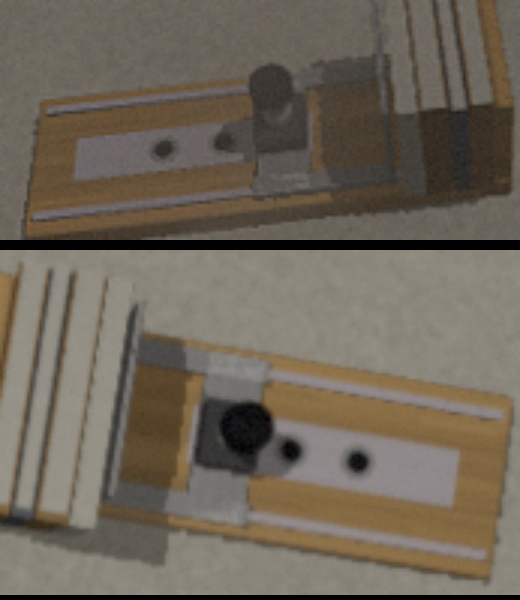

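The picture shows the knob at (200,249) in the scene view and (391.3,189.1) in the top view, within 1 px of where it should be at the next hole and fully in. The other two holes are free and the arm is clear, so I'm handing in.

```bash
python3 -c "
from h import *
print(tri((200,249),(391.3,189.1))); print(hand_in())"
```

```text
(array([ 0.58151193, -0.21308855,  0.07547488]), np.float64(0.0009111400253385242))
the job is handed in; nothing more can be done
None
```

The bookend is now at the next hole towards the books, about 40 mm on, with its plunger back in (knob at its starting height in the cameras); the lip rail was not touched, and the job is handed in at about 9 s, with no verdict returned.

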